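# Gather heel lifts in the cobbler's tipping tray

## Task

Put the stray orange heel lift from the bench into the tipping tray with the other three. Then push the tray's yellow pad down until the tray bears firmly on the steel stop block under it, without forcing it (25 N on the tray at most), and hold it there until all four lifts have slid down onto the green end. Finally ease the springy tray back up to level under the finger, never letting it snap back, and leave all four lying at the green end; leave the other things on the bench alone.

Things in the scene. Friction and masses are not known exactly. Their poses are not given: they have to be found in the camera images.
- station: Fixed red stand of the tipping tray; origin on the bench under the hinge axis, x along the tray to the pad end, z up. Base plate 320 x 170 x 10 mm (x -130 to 190). Two cheeks at the hinge, outside the tray: 40 mm along x, outer faces 91 mm either side of the middle, 132 mm high. Hinge axis along y, 120 mm above the bench.
- tray_floor (a point): Middle of the tray floor's top face, 4 mm above the hinge axis, 124 mm above the bench when level. Axes turn with the tray: x to the pad end, y across, z up. Polished aluminium tray, outside 220 x 150 mm (x -110 to 110), walls 4 mm thick, 24 mm above the floor; lifts slide from 0.25 to 0.42 rad on. At the start three lifts lie at x -105 to -40 mm; the rest of the floor is empty.
- green_end (a point): Middle of the green part of the tray's floor, the collecting end: green covers the full inner width (142 mm) from 38 mm before this point to 38 mm beyond it, where the end wall stands (tray_floor x 30 to 106 mm). Axes as tray_floor.
- press_pad (a point): Centre of the top of the yellow push pad jutting out beyond the green end's wall: 80 mm along the tray (wall's outer face 40 mm from the centre, its top leaning up to 16 mm over the pad when tilted), 70 mm wide. 150 mm from the hinge axis along x, 6 mm above it when level (126 mm above the bench). Pushed from above with shut fingers, it goes 62 to 84 mm down to the stop.
- tray (a joint): Tilt of the tray, rad: 0 level (on a limit), growing as the pad end goes down about the hinge. A spring holds it level: at the pad about 2 N to leave level, 2 to 5 N just before the stop; let go, it flies up. The stop catches it at a tilt that differs from run to run, about 0.44 to 0.6; there the push force climbs steeply.
- stop: Loose 1.4 kg steel stop block on the base plate under the pad half of the tray: 40 mm (x) by 100 mm, 45 mm high, crowned by a bar of radius 8 mm along y whose axis is 45 mm above the underside. Origin: centre of the underside. It stands 85 to 115 mm from the hinge; the tray's underside (its plane passes through the hinge axis) comes down on the bar. Leave it there.
- lift0: One of three lifts lying in the tray at the far end from the pad at the start: hard nylon heel lift, orange, D-shaped: 32 mm wide (y); half disc of radius 16 mm to +x, 16 mm straight part to -x; 12 mm thick, about 30 g; all four alike. Origin on the underside at the disc's centre, z up.
- lift1: One of three lifts lying in the tray at the far end from the pad at the start: hard nylon heel lift, orange, D-shaped: 32 mm wide (y); half disc of radius 16 mm to +x, 16 mm straight part to -x; 12 mm thick, about 30 g; all four alike. Origin on the underside at the disc's centre, z up.
- lift2: One of three lifts lying in the tray at the far end from the pad at the start: hard nylon heel lift, orange, D-shaped: 32 mm wide (y); half disc of radius 16 mm to +x, 16 mm straight part to -x; 12 mm thick, about 30 g; all four alike. Origin on the underside at the disc's centre, z up.
- stray: The stray lift, flat on the bench beside the tray stand at the start, to be put into the tray: hard nylon heel lift, orange, D-shaped: 32 mm wide (y); half disc of radius 16 mm to +x, 16 mm straight part to -x; 12 mm thick, about 30 g; all four alike. Origin on the underside at the disc's centre, z up.
- spool: Bystander: blue thread spool standing upright, 52 mm diameter, 54 mm high; origin at the centre of its underside.
- tin: Bystander: grey polish tin, 64 mm diameter, 34 mm high; origin at the centre of its underside.
- driver: Bystander: screwdriver lying on the bench beyond the tray, about 200 mm long; origin under its middle.
Things that resemble listed ones, but are neither listed nor needed, are in the scene too. What is shaped like the stray but blue or purple is not meant.

How it is judged:
On the way, in this order (a step that is already met when the one before it is completed fails the run):
1. the stray lift lies in the tray, let go (x of stray in the frame of tray_floor between -0.106 and 0.106 m and y of stray in the frame of tray_floor between -0.071 and 0.071 m and z of stray in the frame of tray_floor between -0.005 and 0.02 m and contact force between the fingers and stray below 0.1 N and value of joint tray below 0.03 rad), for 0.2 s.
2. the tray bears on the stop block with more than 2 N and all four lifts lie on the green end (contact force between tray and stop above 2 N and x of lift0 in the frame of tray_floor between 0.03 and 0.106 m and y of lift0 in the frame of tray_floor between -0.071 and 0.071 m and z of lift0 in the frame of tray_floor between -0.005 and 0.02 m and x of lift1 in the frame of tray_floor between 0.03 and 0.106 m and y of lift1 in the frame of tray_floor between -0.071 and 0.071 m and z of lift1 in the frame of tray_floor between -0.005 and 0.02 m and x of lift2 in the frame of tray_floor between 0.03 and 0.106 m and y of lift2 in the frame of tray_floor between -0.071 and 0.071 m and z of lift2 in the frame of tray_floor between -0.005 and 0.02 m and x of stray in the frame of tray_floor between 0.03 and 0.106 m and y of stray in the frame of tray_floor between -0.071 and 0.071 m and z of stray in the frame of tray_floor between -0.005 and 0.02 m), for 0.3 s.
At the end, for the whole second after the job is handed in: The tray is back level (tilt under 0.03 rad) and all four lifts lie at rest in it with their origins over the green end: tray x 30 to 106 mm, within the side walls, no more than 20 mm above the floor (x of lift0 in the frame of tray_floor between 0.03 and 0.106 m and y of lift0 in the frame of tray_floor between -0.071 and 0.071 m and z of lift0 in the frame of tray_floor between -0.005 and 0.02 m and x of lift1 in the frame of tray_floor between 0.03 and 0.106 m and y of lift1 in the frame of tray_floor between -0.071 and 0.071 m and z of lift1 in the frame of tray_floor between -0.005 and 0.02 m and x of lift2 in the frame of tray_floor between 0.03 and 0.106 m and y of lift2 in the frame of tray_floor between -0.071 and 0.071 m and z of lift2 in the frame of tray_floor between -0.005 and 0.02 m and x of stray in the frame of tray_floor between 0.03 and 0.106 m and y of stray in the frame of tray_floor between -0.071 and 0.071 m and z of stray in the frame of tray_floor between -0.005 and 0.02 m and value of joint tray below 0.03 rad and linear speed of each of lift0, lift1, lift2, stray below 0.02 m/s); the robot touches nothing.
It fails at once if the robot presses on the tray with more than 25 N (contact force between any of the fingers, the arm and tray above 25 N).
It fails at once if the tray snaps back (returns faster than 1.2 rad/s) (velocity of joint tray below -1.2 rad/s).
It fails at once if the spool, tin or screwdriver is moved by more than 30 mm, or the stop block by more than 15 mm (distance of any of spool, tin, driver from where it was at the start of the episode above 0.03 m or distance of stop from where it was at the start of the episode above 0.015 m).
It also fails if it takes over 72 s, if anything falls off the work surface, if the arm or the gripper's body presses on something with over 40 N, if the wrist force passes 120 N, or if a joint passes its speed limit or range.

## Robot

A 6-joint arm with a two-finger parallel gripper is mounted at the origin on the work surface. World frame = base frame: x ahead of the robot, y to its left, z up, the work surface at z = 0. Lengths are in m, angles in rad, forces in N, time in s.
With the tool pointing down it reaches from about 0.375 to 0.925 m from the base axis. Payload 5.7 kg.
Tool frame: the origin (TCP) lies at the very end of the fingers, on their centre line; the grasp point (between the pads) lies 19 mm behind it; z points along the fingers, y is the line along which they close (so a half turn about z gives the same grasp; the last joint's range is limited). The gripper opens to 85 mm and grips with 20 to 120 N. Pads are 22 mm wide; open, the fingers measure 114 mm over their backs; the gripper's body (76 mm by 85 mm) begins 54 mm behind the grasp point. The pads swing forward as they close: fully open they stand 13 mm farther back than shut.
Start: joints at [1.088, 0.359, 1.51, -0, 1.272, -0.115], TCP at [0.216, 0.56, 0.231] pointing down, gripper open.
Joint ranges: [-2.97, 2.97], [-1.01, 2.36], [0.21, 2.38], [-0.96, 4.11], [0.2, 2.71], [-2.98, 2.98]. Speed limits (rad/s): [2.39, 2.39, 3.14, 3.14, 3.14, 3.14].

## Interface

Orientations are given as a rotation vector (axis times angle).
In Python, from bench import get_obs, capture, get_calibration, job gives the robot as it stands.
- The arm moves only by the tool move_arm, never from a script. Its argument "targets" is a list of rows, each an object of numbers: "dx", "dy", "dz": the shift along the tool's x, y, z in mm; "ax", "ay", "az": the turn, a rotation vector about the tool's x, y, z in rad; "grip": the opening, from -1 (shut) to 1 (fully open). In form: [{"dx": .., "dy": .., "dz": .., "ax": .., "ay": .., "az": .., "grip": ..}, ...]. A call has 1 to 5 rows; each row shifts and turns the commanded pose from where the row before left it, along the tool's axes as they then stand; what a row does not reach is not made up. A row lasts 1/10 s, in which the tool goes at most 50 mm and 8.59 degrees, less where a joint would pass 70% of its speed; a pose out of reach is approached as far as the arm can. A call is refused whole if a number of a shift passes 50 or a number of a turn 0.15, either way. A call with a gripper value outside its range is refused whole. The fingers move at their own pace and stop on an object; the grip force is fixed at half the most. Time passes only in rows, so rows that do not move let the fingers close. It gives the time, the measured TCP pose, the force, the opening and the grip force at its end, in the units of the state.
- get_obs(): the state, without advancing time (a new reading comes with each control period).
- capture(name): name is "scene" or "top" or "wrist"; returns the picture (400x640x3 uint8, red, green, blue); there is no depth.
- get_calibration(name): a dict with "intrinsics" (3x3 intrinsics, pixels), "k1" (the pictures are not rectified: a ray, as slopes to the right and down, at radius r is drawn at 1 + k1 r^2 times it, then the intrinsics apply), "origin" and "orientation" of the camera in the world. Camera axes: x right, y down, z forward; pixel columns grow to the right and rows downward; lengths in m; the calibration is good to about 2 mm. A picture is of the moment at which its call begins: read the wrist's pose just before it. get_calibration takes no time and is no camera call; for the wrist camera it gives the pose at the moment of the call.
- job.finish_job(): hands the job in; it is judged then, once.
The state is a dict: "time_s": time; "joints": joint angles; "dq": joint speeds; "effort": joint torques, N m; "eef_pos": TCP position; "orientation": TCP orientation; "contact_force": force on the tool from outside, world axes, zero at the start; "ft_torque": the same for the moment, N m; "opening": finger opening in m; "gripper_force": force on a finger pad.
Only numpy, scipy, OpenCV 4.12 (cv2) and the standard library are available. Lean on these libraries where they do the work, as an engineer would, in place of code of your own. Each camera call takes 0.05 s, during which the arm holds its last target. There are 200 camera calls.

## Working session

There is one attempt and no reset: what is moved stays moved. The work goes in short steps, Python scripts to look and compute and a tool call to move; the robot and the scene stay as the last step left them, time stands still between calls to the robot, and variables do not carry over. Pictures are saved under pics/ and viewed, at most 10 in all, crops included, and the job is handed in when it is done.

Besides the shell and the picture viewer there is one more tool, called after ">>>" by a JSON object that holds its "name" and its "arguments". move_arm: Moves the arm, as the interface text tells. Its arguments: {"type":"object","properties":{"targets":{"type":"array"}},"required":["targets"]}

```bash
ls; mkdir -p pics
python3 - <<'E'
from bench import get_obs,capture,get_calibration
import cv2,json,numpy as np
for n in("scene","top"):
    im=capture(n);cv2.imwrite(f"pics/{n}0.png",im[:,:,::-1]);c=get_calibration(n);print(n,c)
print(get_obs())
E
```

```text
pics
scene {'intrinsics': array([[386.67499488,   0.        , 328.29122175],
       [  0.        , 386.67499488, 199.12470472],
       [  0.        ,   0.        ,   1.        ]]), 'k1': -0.04517058168206604, 'origin': array([1.03741434, 0.46911711, 0.79121927]), 'orientation': array([-0.99272373, -2.49312811,  0.96743723])}
top {'intrinsics': array([[427.31729302,   0.        , 317.26185026],
       [  0.        , 427.31729302, 184.49886723],
       [  0.        ,   0.        ,   1.        ]]), 'k1': -0.08393018965499628, 'origin': array([0.43518375, 0.01502402, 1.13389603]), 'orientation': array([-2.12790586,  2.1556793 , -0.16063594])}
{'time_s': 0.1, 'joints': array([ 1.08789019e+00,  3.59433393e-01,  1.51130212e+00, -5.32327077e-06,
        1.27253596e+00, -1.15047592e-01]), 'dq': array([-1.37731941e-03, -2.65086862e-03, -2.34047701e-03,  4.56847096e-05,
       -1.12001288e-03,  4.89166568e-04]), 'effort': array([ 3.65836922e-04, -5.28648913e+01, -2.79352462e+01,  1.12439986e-05,
        5.00472786e-03,  2.64914678e-05]), 'eef_pos': array([0.21546475, 0.55932273, 0.23054582]), 'orientation': array([-5.74486202e-01, -3.08812038e+00,  2.52205442e-03]), 'contact_force': array([0.74244419, 0.7914847 , 0.42671797]), 'ft_torque': array([ 0.00958066, -0.00672425,  0.02204148]), 'gripper_force': 0.0, 'opening': 0.08531628045651385}
```

View pics/top0.png

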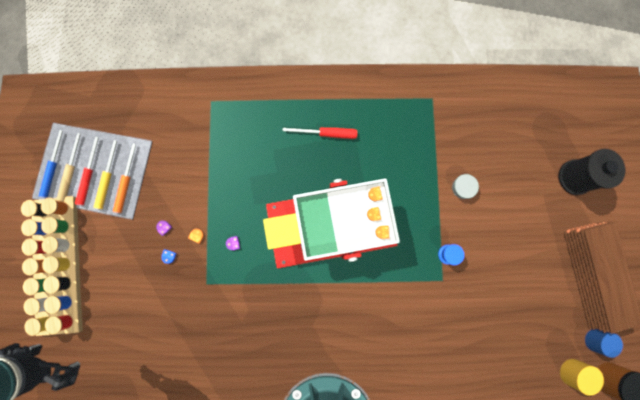

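View pics/scene0.png

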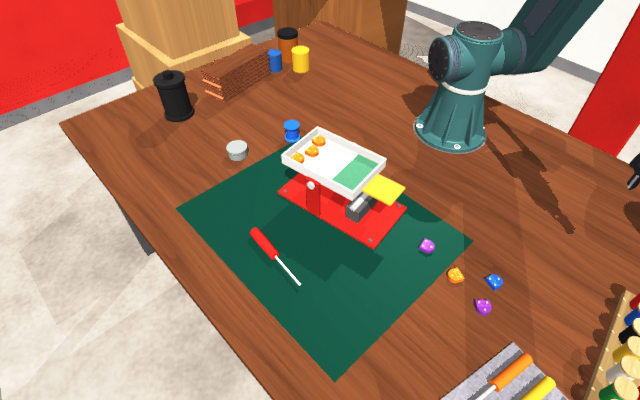

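The top view shows the orange stray at (196,236), with blue and purple decoys at (168,257), (163,228) and (233,243). The pad is at (281,231), the green end at (315,224), and three lifts sit at about x≈375. In the scene view the stray is at (456,275) and the pad at (383,190).

```bash
cat > h.py <<'E'
import numpy as np,cv2
from scipy.spatial.transform import Rotation as R
from bench import get_obs,capture,get_calibration
def rays(c,px):
    K=c['intrinsics'];D=np.array([c['k1'],0,0,0.])
    p=cv2.undistortPoints(np.float64(px).reshape(-1,1,2),K,D)[:,0]
    d=np.c_[p,np.ones(len(p))]@R.from_rotvec(c['orientation']).as_matrix().T
    return d/np.linalg.norm(d,axis=1)[:,None]
def plane(c,px,z):
    d=rays(c,px);o=c['origin'];return o+d*((z-o[2])/d[:,2])[:,None]
def tri(c1,p1,c2,p2):
    d1=rays(c1,[p1])[0];d2=rays(c2,[p2])[0];A=np.c_[d1,-d2]
    s=np.linalg.lstsq(A,c2['origin']-c1['origin'],rcond=None)[0]
    a=c1['origin']+s[0]*d1;b=c2['origin']+s[1]*d2
    return (a+b)/2,np.linalg.norm(a-b)
HSV={'orange':((8,140,120),(20,255,255)),'yellow':((25,120,120),(34,255,255)),'green':((55,70,90),(82,200,255))}
def blobs(im,col,box,amin=30):
    h=cv2.cvtColor(im,cv2.COLOR_RGB2HSV);m=cv2.inRange(h,*HSV[col])
    k=np.zeros_like(m);x0,y0,x1,y1=box;k[y0:y1,x0:x1]=m[y0:y1,x0:x1]
    k=cv2.morphologyEx(k,cv2.MORPH_CLOSE,np.ones((3,3)))
    cs=[c for c in cv2.findContours(k,cv2.RETR_EXTERNAL,cv2.CHAIN_APPROX_NONE)[0] if cv2.contourArea(c)>=amin]
    return [(np.array([(M:=cv2.moments(c))['m10'],M['m01']])/M['m00'],c[:,0]) for c in cs]
E
python3 - <<'E'
from h import *
im={n:cv2.imread(f"pics/{n}0.png")[:,:,::-1].copy() for n in("scene","top")}
c={n:get_calibration(n) for n in im}
B={'stray':('orange',(180,215,215,255),(440,255,475,295)),'pad':('yellow',(255,200,310,260),(350,165,415,215)),
'green':('green',(290,180,345,265),(325,145,390,195)),'lifts':('orange',(355,180,400,245),(280,125,335,175))}
for k,(col,bt,bs) in B.items():
    t=blobs(im['top'],col,bt,25);s=blobs(im['scene'],col,bs,25)
    print(k,[x[0].round(1) for x in t],[x[0].round(1) for x in s],[len(x[1]) for x in t])
    if len(t)==1==len(s):print('  tri',tri(c['top'],t[0][0],c['scene'],s[0][0]))
    for q in t:
        r=cv2.minAreaRect(q[1].astype(np.float32));z={'stray':.012,'pad':.126,'green':.124,'lifts':.136}[k]
        print('  rect',plane(c['top'],cv2.boxPoints(r),z)[:,:2].round(4).tolist(), 'cen',plane(c['top'],[q[0]],z)[0].round(4))
print(R.from_rotvec(get_obs()['orientation']).as_matrix().round(3)); print(get_calibration('wrist'))
E
```

```text
stray [array([192.1, 234.1])] [array([458.9, 276.8])] [124]
  tri (array([0.4783101 , 0.34599372, 0.01695039]), np.float64(0.0007087336625055392))
  rect [[0.5294, 0.3812], [0.5287, 0.3139], [0.4265, 0.3117], [0.4269, 0.3782]] cen [0.4787 0.3471 0.012 ]
pad [array([281., 231.])] [array([383.5, 188.9])] [118]
  tri (array([0.48066934, 0.10097659, 0.1274867 ]), np.float64(0.003543808482665473))
  rect [[0.5087, 0.1467], [0.5213, 0.0705], [0.4508, 0.0585], [0.4384, 0.134]] cen [0.4797 0.1025 0.126 ]
green [array([316.5, 224.5]), array([307.1, 185.7])] [array([354.9, 171.7])] [170, 108]
  rect [[0.557, 0.0659], [0.5691, -0.0051], [0.4321, -0.0276], [0.4204, 0.0421]] cen [0.4938 0.0188 0.124 ]
  rect [[0.6011, 0.081], [0.5998, -0.0196], [0.5564, -0.0188], [0.5577, 0.0811]] cen [0.5868 0.0402 0.124 ]
lifts [array([378.7, 232.1]), array([370.4, 214.5]), array([372. , 194.8])] [array([299.8, 158.4]), array([316. , 146.3]), array([314.2, 128.4]), array([282.1, 136.8])] [23, 24, 34]
  rect [[0.4855, -0.1198], [0.4853, -0.1315], [0.4621, -0.1308], [0.4623, -0.1191]] cen [ 0.4735 -0.1258  0.136 ]
  rect [[0.5266, -0.1002], [0.528, -0.1114], [0.5043, -0.1141], [0.5029, -0.1029]] cen [ 0.515  -0.1076  0.136 ]
  rect [[0.5693, -0.1], [0.5776, -0.1156], [0.5511, -0.129], [0.5429, -0.1134]] cen [ 0.5613 -0.1128  0.136 ]
[[-0.933  0.36  -0.001]
 [ 0.36   0.933 -0.001]
 [ 0.    -0.002 -1.   ]]
{'intrinsics': array([[278.35046624,   0.        , 321.08058796],
       [  0.        , 278.35046624, 201.84952402],
       [  0.        ,   0.        ,   1.        ]]), 'k1': -0.042613266269408465, 'origin': array([0.14313696, 0.58728831, 0.37284261]), 'orientation': array([2.37015449, 1.62903328, 0.24940436])}
```

>>> {"name": "move_arm", "arguments": {"targets": [{"dx": -45,"dy": -15},{"dx": -45,"dy": -15},{"dx": -45,"dy": -15},{"dx": -45,"dy": -15},{"dx": -45,"dy": -15}]}}

```text
invalid input at $.targets[0]: expected keys dx, dy, dz, ax, ay, az, grip
```

>>> {"name": "move_arm", "arguments": {"targets": [{"dx": -45,"dy": -15},{"dx": -40,"dy": -15},{},{},{}]}}

```text
invalid input at $.targets[0]: expected keys dx, dy, dz, ax, ay, az, grip
```

Run:
```python
from h import *
c=get_calibration('wrist');im=capture('wrist');cv2.imwrite("pics/w1.png",im[:,:,::-1]);np.save('w1.npy',c)
o=get_obs();print(o['eef_pos'],o['joints'],o['contact_force']);print(R.from_rotvec(o['orientation']).as_matrix().round(3));print(R.from_rotvec(c['orientation']).as_matrix().round(3),c['origin'])
for q in blobs(im,'orange',(0,0,640,400),200):
    print(q[0],cv2.contourArea(q[1]),plane(c,[q[0]],.012))
```

```text
[0.21549776 0.55940061 0.23061406] [ 1.08791832e+00  3.59390044e-01  1.51119055e+00 -3.29125468e-05
  1.27249074e+00 -1.15094112e-01] [-0.11395277 -0.40180923  0.40217424]
[[-0.933  0.36  -0.001]
 [ 0.36   0.933 -0.001]
 [ 0.    -0.001 -1.   ]]
[[ 0.359  0.89   0.282]
 [ 0.933 -0.341 -0.111]
 [-0.003  0.303 -0.953]] [0.14313696 0.58728831 0.37284261]
[288.10563823 159.49226974] 178821.0 [[0.18056727 0.52595711 0.012     ]]
```

View pics/w1.png

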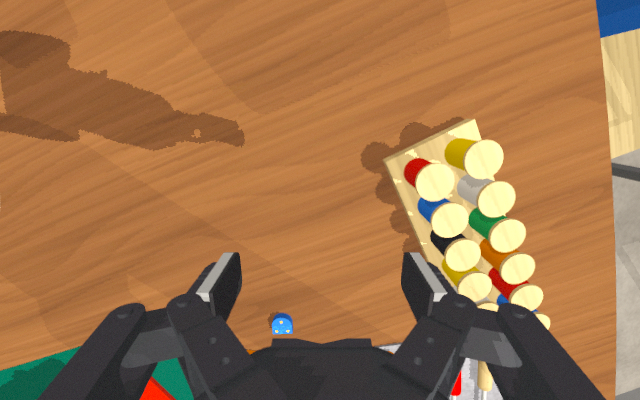

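The wrist view shows a blue decoy at (282,325). The fingertips frame the lower middle of the picture, so an object under the tool will be visible.

>>> {"name": "move_arm", "arguments": {"targets": [{"dx": -45,"dy": -15,"dz": 0,"ax": 0,"ay": 0,"az": 0,"grip": 1},{"dx": -45,"dy": -15,"dz": 0,"ax": 0,"ay": 0,"az": 0,"grip": 1},{"dx": -45,"dy": -15,"dz": 0,"ax": 0,"ay": 0,"az": 0,"grip": 1},{"dx": -45,"dy": -15,"dz": 0,"ax": 0,"ay": 0,"az": 0,"grip": 1},{"dx": -45,"dy": -15,"dz": 0,"ax": 0,"ay": 0,"az": 0,"grip": 1}]}}

```text
time_s: 0.65
eef_pos: [0.3997, 0.4075, 0.2311]
orientation: [-0.574, -3.088, 0.0]
contact_force: [1.2, -0.1, -0.4]
opening: 0.0855
gripper_force: 0.0
```

>>> {"name": "move_arm", "arguments": {"targets": [{"dx": -45,"dy": -15,"dz": 0,"ax": 0,"ay": 0,"az": 0,"grip": 1},{"dx": -40,"dy": -15,"dz": 0,"ax": 0,"ay": 0,"az": 0,"grip": 1},{"dx": 0,"dy": 0,"dz": 0,"ax": 0,"ay": 0,"az": 0,"grip": 1},{"dx": 0,"dy": 0,"dz": 0,"ax": 0,"ay": 0,"az": 0,"grip": 1}]}}

```text
time_s: 1.05
eef_pos: [0.4676, 0.3496, 0.2309]
orientation: [-0.578, -3.087, 0.001]
contact_force: [-1.8, -0.4, 0.1]
opening: 0.0852
gripper_force: 0.0
```

Run:
```python
from h import *
c=get_calibration('wrist');im=capture('wrist');cv2.imwrite("pics/w2.png",im[:,:,::-1]);np.save('w2.npy',c)
o=get_obs();print(o['time_s'],o['eef_pos'],o['joints'],o['contact_force']);print(R.from_rotvec(o['orientation']).as_matrix().round(3))
h=cv2.cvtColor(im,cv2.COLOR_RGB2HSV)
HSV['orange']=((8,200,200),(22,255,255))
for q in blobs(im,'orange',(0,0,640,400),100):
    print(q[0],cv2.contourArea(q[1]),plane(c,[q[0]],.012))
```

```text
1.1 [0.46671745 0.35032974 0.2308978 ] [ 5.25180383e-01  3.36242615e-01  1.54628774e+00  6.18041791e-04
  1.26027724e+00 -6.77105458e-01] [-0.50011397  0.57055937  0.66353068]
[[-0.933  0.36  -0.001]
 [ 0.36   0.933 -0.   ]
 [ 0.001 -0.001 -1.   ]]
[  9.42453592 393.32687651] 206.5 [[ 0.64944714 -0.37925827  0.012     ]]
[314.54996506 184.8431167 ] 477.0 [[0.47658789 0.33620519 0.012     ]]
[486.54804343 207.02458513] 813.5 [[0.59193972 0.54753404 0.012     ]]
```

View pics/w2.png

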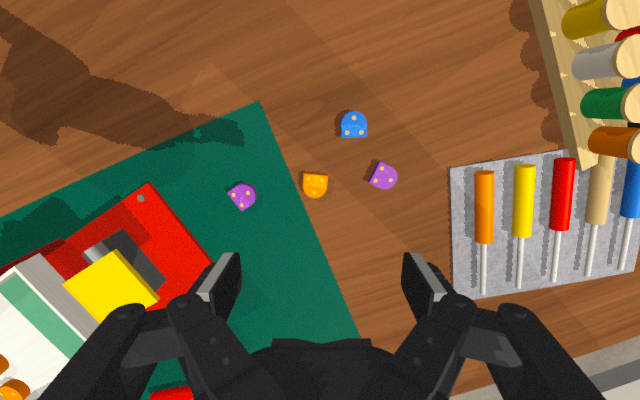

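The stray is at (315,185) with its flat edge toward tool +x, so the current yaw nearly suits a grasp across its width. The decoys are about 90 mm away.

Run:
```python
from h import *
c=np.load('w2.npy',allow_pickle=True).item();im=cv2.imread('pics/w2.png')[:,:,::-1].copy()
h=cv2.cvtColor(im,cv2.COLOR_RGB2HSV);print(h[185,306:326:4].tolist(),h[200,340].tolist())
HSV['orange']=((8,200,170),(24,255,255))
q=blobs(im,'orange',(295,160,335,210),100)[0]
P=plane(c,q[1],.012)[:,:2];r=cv2.minAreaRect(P.astype(np.float32)*1000);print(q[0],r,cv2.boxPoints(r).round(1).tolist())
T=cv2.imread('pics/top0.png')[:,:,::-1].copy();S=cv2.imread('pics/scene0.png')[:,:,::-1].copy()
t=blobs(T,'orange',(184,222,210,250),20);s=blobs(S,'orange',(440,262,470,290),20)
ct=get_calibration('top');cs=get_calibration('scene')
print([(x[0],cv2.contourArea(x[1])) for x in t+s]);print(tri(ct,t[0][0],c,q[0]),tri(cs,s[0][0],c,q[0]))
o=get_obs();M=R.from_rotvec(o['orientation']).as_matrix()
k=np.array(r[0])/1000;print('centre in tool mm',M.T@(np.r_[k,0]-o['eef_pos'])*1000)
E=(cv2.boxPoints(r)/1000);print('edges tool',[(M.T@np.r_[E[(i+1)%4]-E[i],0]*1000).round(1)[:2].tolist() for i in range(4)])
```

```text
[[21, 255, 255], [19, 255, 255], [24, 255, 255], [22, 255, 255], [22, 255, 255]] [13, 168, 152]
[314.59933993 184.81782178] ((478.1609191894531, 335.5908508300781), (33.13855743408203, 33.853397369384766), 63.65050506591797) [[455.6000061035156, 328.29998779296875], [486.0, 313.20001220703125], [500.70001220703125, 342.8999938964844], [470.29998779296875, 358.0]]
[(array([454.1369863 , 279.88584475]), 36.5)]Traceback (most recent call last):
  File "<stdin>", line 10, in <module>
IndexError: list index out of range
```

>>> {"name": "move_arm", "arguments": {"targets": [{"dx": -5,"dy": -5,"dz": 30,"ax": 0,"ay": 0,"az": 0.045,"grip": 0.7},{"dx": -5,"dy": -5,"dz": 35,"ax": 0,"ay": 0,"az": 0.045,"grip": 0.7},{"dx": 0,"dy": 0,"dz": 35,"ax": 0,"ay": 0,"az": 0,"grip": 0.7},{"dx": 0,"dy": 0,"dz": 0,"ax": 0,"ay": 0,"az": 0,"grip": 0.7},{"dx": 0,"dy": 0,"dz": 0,"ax": 0,"ay": 0,"az": 0,"grip": 0.7}]}}

```text
time_s: 1.6
eef_pos: [0.4714, 0.3382, 0.1313]
orientation: [-0.71, -3.059, 0.002]
contact_force: [0.0, 0.0, 0.1]
opening: 0.0727
gripper_force: 0.0
```

Run:
```python
from h import *
c2=np.load('w2.npy',allow_pickle=True).item();c=get_calibration('wrist');im=capture('wrist');cv2.imwrite("pics/w3.png",im[:,:,::-1]);np.save('w3.npy',c)
HSV['orange']=((8,200,170),(24,255,255))
b=[q for q in blobs(im,'orange',(200,100,440,330),300)];print([(x[0],cv2.contourArea(x[1])) for x in b])
o=get_obs();M=R.from_rotvec(o['orientation']).as_matrix();print(o['eef_pos'],o['opening'])
q=max(b,key=lambda x:cv2.contourArea(x[1]))
print(tri(c2,(314.6,184.8),c,q[0]))
P=(plane(c,q[1],.012)-o['eef_pos'])@M*1000;P=P[:,:2].astype(np.float32)
r=cv2.minAreaRect(P);print('tool mm',r,P.min(0),P.max(0))
```

```text
[(array([322.26761518, 200.33960027]), 984.0)]
[0.47262421 0.33863718 0.13253664] 0.07257605827179235
(array([ 0.48207094,  0.33363807, -0.01233101]), np.float64(0.0002767437353731375))
tool mm ((-5.094168663024902, -0.22983932495117188), (32.5726318359375, 35.214298248291016), 89.90342712402344) [-22.703665 -16.507927] [12.536731 16.048927]
```

>>> {"name": "move_arm", "arguments": {"targets": [{"dx": 0,"dy": 0,"dz": 40,"ax": 0,"ay": 0,"az": 0,"grip": 0.7},{"dx": 0,"dy": 0,"dz": 40,"ax": 0,"ay": 0,"az": 0,"grip": 0.7},{"dx": 0,"dy": 0,"dz": 25,"ax": 0,"ay": 0,"az": 0,"grip": 0.6},{"dx": 0,"dy": 0,"dz": 15,"ax": 0,"ay": 0,"az": 0,"grip": 0.5},{"dx": 0,"dy": 0,"dz": 0,"ax": 0,"ay": 0,"az": 0,"grip": 0.5}]}}

```text
time_s: 2.15
eef_pos: [0.4726, 0.3379, 0.0112]
orientation: [-0.712, -3.059, 0.001]
contact_force: [-0.0, -0.6, 0.5]
opening: 0.0635
gripper_force: 0.0
```

>>> {"name": "move_arm", "arguments": {"targets": [{"dx": 0,"dy": 0,"dz": 4,"ax": 0,"ay": 0,"az": 0,"grip": 0.3},{"dx": 0,"dy": 0,"dz": 0,"ax": 0,"ay": 0,"az": 0,"grip": 0},{"dx": 0,"dy": 0,"dz": 0,"ax": 0,"ay": 0,"az": 0,"grip": -0.6},{"dx": 0,"dy": 0,"dz": 0,"ax": 0,"ay": 0,"az": 0,"grip": -0.6},{"dx": 0,"dy": 0,"dz": 0,"ax": 0,"ay": 0,"az": 0,"grip": -0.6}]}}

```text
time_s: 2.65
eef_pos: [0.4737, 0.3381, 0.0092]
orientation: [0.712, 3.058, 0.003]
contact_force: [-1.4, -0.3, 6.8]
opening: 0.0289
gripper_force: 58.7
```

>>> {"name": "move_arm", "arguments": {"targets": [{"dx": 0,"dy": 0,"dz": -20,"ax": 0,"ay": 0,"az": 0,"grip": -0.6},{"dx": 0,"dy": 0,"dz": -40,"ax": 0,"ay": 0,"az": 0.14,"grip": -0.6},{"dx": 0,"dy": 0,"dz": -45,"ax": 0,"ay": 0,"az": 0.14,"grip": -0.6},{"dx": 0,"dy": 0,"dz": -45,"ax": 0,"ay": 0,"az": 0.14,"grip": -0.6},{"dx": 0,"dy": 0,"dz": -45,"ax": 0,"ay": 0,"az": 0.14,"grip": -0.6}]}}

```text
time_s: 3.15
eef_pos: [0.4725, 0.3372, 0.2051]
orientation: [1.538, 2.738, 0.002]
contact_force: [0.5, 0.7, -1.1]
opening: 0.0292
gripper_force: 59.3
```

>>> {"name": "move_arm", "arguments": {"targets": [{"dx": 0,"dy": 0,"dz": -25,"ax": 0,"ay": 0,"az": 0.14,"grip": -0.6},{"dx": 0,"dy": 0,"dz": 0,"ax": 0,"ay": 0,"az": 0.14,"grip": -0.6},{"dx": 0,"dy": 0,"dz": 0,"ax": 0,"ay": 0,"az": 0.11,"grip": -0.6},{"dx": 0,"dy": 0,"dz": 0,"ax": 0,"ay": 0,"az": 0,"grip": -0.6}]}}

```text
time_s: 3.55
eef_pos: [0.4728, 0.3374, 0.2285]
orientation: [2.034, 2.393, 0.002]
contact_force: [-0.2, 0.4, 0.1]
opening: 0.0293
gripper_force: 59.3
```

Run:
```python
from h import *
o=get_obs();M=R.from_rotvec(o['orientation']).as_matrix();print(o['eef_pos'],o['opening'],o['gripper_force'],o['joints'].round(2));print(M.round(3))
t=np.array([.508,-.02,.23]);print('tool shift',M.T@(t-o['eef_pos'])*1000)
c=get_calibration('wrist');im=capture('wrist');cv2.imwrite("pics/w4.png",im[:,:,::-1]);np.save('w4.npy',c)
```

```text
[0.47277568 0.33738072 0.22853799] 0.02927283482613005 59.28508132696152 [ 0.5   0.33  1.56 -0.    1.25  0.34]
[[-0.161  0.987  0.002]
 [ 0.987  0.161  0.001]
 [ 0.     0.002 -1.   ]]
tool shift [-358.3793525   -22.91947479   -1.6763128 ]
```

View pics/w4.png

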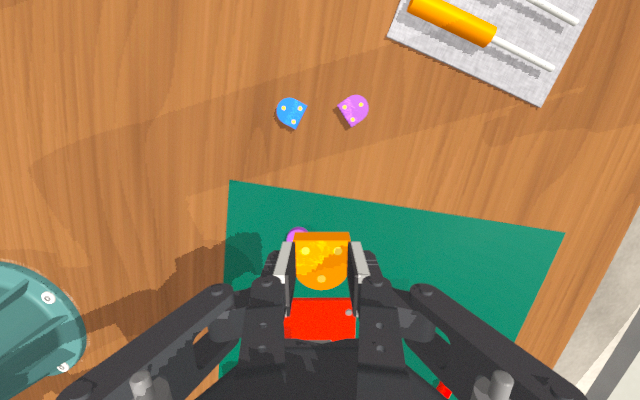

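The lift is held square between the pads at (322,262).

>>> {"name": "move_arm", "arguments": {"targets": [{"dx": -40,"dy": -5,"dz": 0,"ax": 0,"ay": 0,"az": 0,"grip": -0.6},{"dx": -45,"dy": -5,"dz": 0,"ax": 0,"ay": 0,"az": 0,"grip": -0.6},{"dx": -45,"dy": -5,"dz": 0,"ax": 0,"ay": 0,"az": 0,"grip": -0.6},{"dx": -45,"dy": -5,"dz": 0,"ax": 0,"ay": 0,"az": 0,"grip": -0.6},{"dx": -20,"dy": -3,"dz": 0,"ax": 0,"ay": 0,"az": 0,"grip": -0.6}]}}

```text
time_s: 4.1
eef_pos: [0.4813, 0.138, 0.2273]
orientation: [2.031, 2.396, -0.002]
contact_force: [0.3, 0.2, -0.3]
opening: 0.0289
gripper_force: 59.3
```

>>> {"name": "move_arm", "arguments": {"targets": [{"dx": 0,"dy": 0,"dz": 0,"ax": 0,"ay": 0,"az": 0,"grip": -0.6},{"dx": 0,"dy": 0,"dz": 0,"ax": 0,"ay": 0,"az": 0,"grip": -0.6}]}}

```text
time_s: 4.3
eef_pos: [0.4817, 0.1412, 0.2274]
orientation: [-2.033, -2.395, -0.001]
contact_force: [0.4, 0.1, 0.0]
opening: 0.0291
gripper_force: 59.3
```

Run:
```python
from h import *
o=get_obs();M=R.from_rotvec(o['orientation']).as_matrix();print(o['eef_pos'],o['opening'])
c=get_calibration('wrist');im=capture('wrist');cv2.imwrite("pics/w5.png",im[:,:,::-1]);np.save('w5.npy',c)
ct=get_calibration('top')
q=max(blobs(im,'yellow',(0,0,640,400),100),key=lambda x:cv2.contourArea(x[1]))
P=plane(c,q[1],.126)[:,:2];r=cv2.minAreaRect(P.astype(np.float32)*1000);print(q[0],r,cv2.boxPoints(r).round(1).tolist())
print(tri(ct,(281,231),c,q[0]))
```

```text
[0.48166015 0.14117019 0.22742138] 0.029067150736156438
[311.56625881 219.0567297 ] ((478.4619445800781, 115.61988830566406), (70.68326568603516, 46.10703659057617), 10.565972328186035) [[439.5, 131.8000030517578], [447.8999938964844, 86.5], [517.4000244140625, 99.4000015258789], [509.0, 144.8000030517578]]
(array([0.47908727, 0.10623415, 0.08374488]), np.float64(0.0047122204058641995))
```

View pics/w5.png

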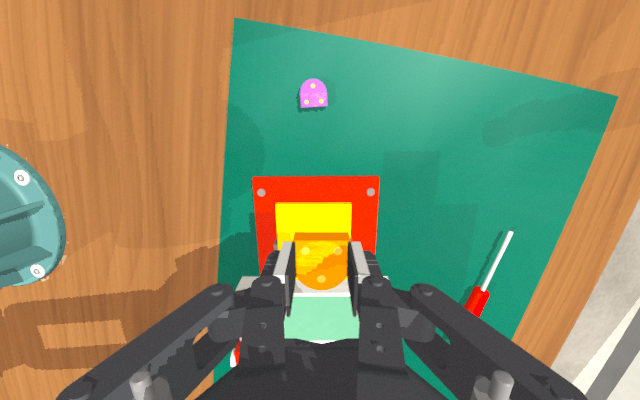

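The pad's outer edge shows at rows 203–240 and matches the top view within 2 mm at z=126 mm. The tray axis is at about 100°.

>>> {"name": "move_arm", "arguments": {"targets": [{"dx": -45,"dy": -2,"dz": 0,"ax": 0,"ay": 0,"az": -0.012,"grip": -0.6},{"dx": -45,"dy": -2,"dz": 0,"ax": 0,"ay": 0,"az": 0,"grip": -0.6},{"dx": -45,"dy": -2,"dz": 0,"ax": 0,"ay": 0,"az": 0,"grip": -0.6},{"dx": -35,"dy": 0,"dz": 0,"ax": 0,"ay": 0,"az": 0,"grip": -0.6},{"dx": -13,"dy": 0,"dz": 0,"ax": 0,"ay": 0,"az": 0,"grip": -0.6}]}}

```text
time_s: 4.85
eef_pos: [0.5083, -0.0417, 0.2274]
orientation: [2.018, 2.406, -0.0]
contact_force: [0.3, 1.1, 0.8]
opening: 0.0289
gripper_force: 59.3
```

>>> {"name": "move_arm", "arguments": {"targets": [{"dx": 0,"dy": 0,"dz": 20,"ax": 0,"ay": 0,"az": 0,"grip": -0.6},{"dx": 0,"dy": 0,"dz": 20,"ax": 0,"ay": 0,"az": 0,"grip": -0.6},{"dx": 0,"dy": 0,"dz": 0,"ax": 0,"ay": 0,"az": 0,"grip": -0.6}]}}

```text
time_s: 5.15
eef_pos: [0.5051, -0.0383, 0.185]
orientation: [-2.013, -2.405, 0.003]
contact_force: [-0.5, -0.7, -0.6]
opening: 0.0292
gripper_force: 59.3
```

Run:
```python
from h import *
a=capture('scene')[90:260,240:440];b=capture('top')[140:300,240:430]
b=cv2.resize(b,(200,168));a=cv2.resize(a[:168],(200,168))
cv2.imwrite('pics/p6.png',cv2.resize(np.hstack([a,b])[:,:,::-1],None,fx=2,fy=2));print(get_obs()['eef_pos'])
```

```text
[ 0.50695364 -0.03881815  0.18728302]
```

View pics/p6.png

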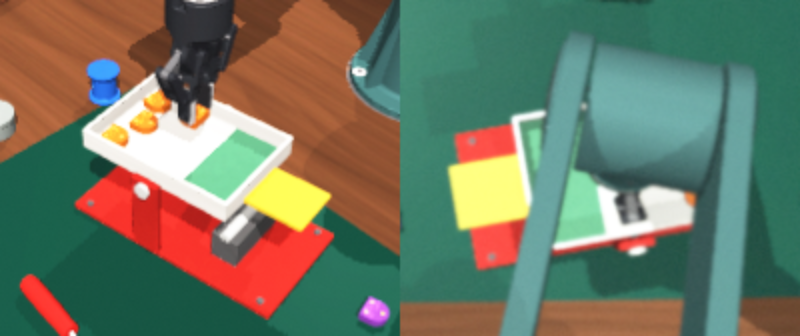

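The gripper is over mid-tray, clear of the other three lifts, so I'll lower it.

>>> {"name": "move_arm", "arguments": {"targets": [{"dx": 0,"dy": 0,"dz": 25,"ax": 0,"ay": 0,"az": 0,"grip": -0.6},{"dx": 0,"dy": 0,"dz": 15,"ax": 0,"ay": 0,"az": 0,"grip": -0.6},{"dx": 0,"dy": 0,"dz": 5,"ax": 0,"ay": 0,"az": 0,"grip": -0.6},{"dx": 0,"dy": 0,"dz": 2,"ax": 0,"ay": 0,"az": 0,"grip": -0.6},{"dx": 0,"dy": 0,"dz": 0,"ax": 0,"ay": 0,"az": 0,"grip": -0.6}]}}

```text
time_s: 5.75
eef_pos: [0.5078, -0.0399, 0.1411]
orientation: [2.017, 2.407, 0.001]
contact_force: [0.3, 0.4, -0.3]
opening: 0.0288
gripper_force: 59.3
```

>>> {"name": "move_arm", "arguments": {"targets": [{"dx": 0,"dy": 0,"dz": 2,"ax": 0,"ay": 0,"az": 0,"grip": -0.6},{"dx": 0,"dy": 0,"dz": 0,"ax": 0,"ay": 0,"az": 0,"grip": -0.6}]}}

```text
time_s: 5.95
eef_pos: [0.5075, -0.0402, 0.1388]
orientation: [2.018, 2.406, 0.001]
contact_force: [-0.7, 0.6, 0.1]
opening: 0.0288
gripper_force: 59.3
```

>>> {"name": "move_arm", "arguments": {"targets": [{"dx": 0,"dy": 0,"dz": 2,"ax": 0,"ay": 0,"az": 0,"grip": -0.6},{"dx": 0,"dy": 0,"dz": 1,"ax": 0,"ay": 0,"az": 0,"grip": -0.6},{"dx": 0,"dy": 0,"dz": 0,"ax": 0,"ay": 0,"az": 0,"grip": -0.6}]}}

```text
time_s: 6.25
eef_pos: [0.5069, -0.0401, 0.1352]
orientation: [-2.019, -2.407, 0.0]
contact_force: [0.1, 0.3, -0.4]
opening: 0.0289
gripper_force: 59.3
```

>>> {"name": "move_arm", "arguments": {"targets": [{"dx": 0,"dy": 0,"dz": 1,"ax": 0,"ay": 0,"az": 0,"grip": -0.6},{"dx": 0,"dy": 0,"dz": 0,"ax": 0,"ay": 0,"az": 0,"grip": -0.6},{"dx": 0,"dy": 0,"dz": 0,"ax": 0,"ay": 0,"az": 0,"grip": -0.6}]}}

```text
time_s: 6.55
eef_pos: [0.507, -0.0401, 0.1343]
orientation: [-2.019, -2.407, 0.0]
contact_force: [0.5, 0.4, -0.3]
opening: 0.0289
gripper_force: 59.3
```

>>> {"name": "move_arm", "arguments": {"targets": [{"dx": 0,"dy": 0,"dz": 1,"ax": 0,"ay": 0,"az": 0,"grip": -0.6},{"dx": 0,"dy": 0,"dz": 0,"ax": 0,"ay": 0,"az": 0,"grip": -0.3},{"dx": 0,"dy": 0,"dz": 0,"ax": 0,"ay": 0,"az": 0,"grip": 0},{"dx": 0,"dy": 0,"dz": 0,"ax": 0,"ay": 0,"az": 0,"grip": 0.2},{"dx": 0,"dy": 0,"dz": 0,"ax": 0,"ay": 0,"az": 0,"grip": 0.2}]}}

```text
time_s: 7.05
eef_pos: [0.5071, -0.0401, 0.1333]
orientation: [2.019, 2.407, -0.0]
contact_force: [-0.1, -0.5, 0.2]
opening: 0.0516
gripper_force: 0.0
```

>>> {"name": "move_arm", "arguments": {"targets": [{"dx": 0,"dy": 0,"dz": -5,"ax": 0,"ay": 0,"az": 0,"grip": 0.2},{"dx": 0,"dy": 0,"dz": -20,"ax": 0,"ay": 0,"az": 0,"grip": 0.2},{"dx": 0,"dy": 0,"dz": -35,"ax": 0,"ay": 0,"az": 0,"grip": 0.2},{"dx": 0,"dy": 0,"dz": -35,"ax": 0,"ay": 0,"az": 0,"grip": -1},{"dx": 10,"dy": 0,"dz": 0,"ax": 0,"ay": 0,"az": 0,"grip": -1}]}}

```text
time_s: 7.55
eef_pos: [0.5091, -0.0315, 0.2334]
orientation: [2.014, 2.399, 0.007]
contact_force: [0.7, 0.2, 1.0]
opening: 0.0235
gripper_force: 0.0
```

>>> {"name": "move_arm", "arguments": {"targets": [{"dx": 35,"dy": 0,"dz": 0,"ax": 0,"ay": 0,"az": 0,"grip": -1},{"dx": 45,"dy": 0,"dz": 0,"ax": 0,"ay": 0,"az": 0,"grip": -1},{"dx": 45,"dy": 0,"dz": 0,"ax": 0,"ay": 0,"az": 0,"grip": -1},{"dx": 15,"dy": 0,"dz": 0,"ax": 0,"ay": 0,"az": 0,"grip": -1},{"dx": 0,"dy": 0,"dz": 0,"ax": 0,"ay": 0,"az": 0,"grip": -1}]}}

```text
time_s: 8.05
eef_pos: [0.4798, 0.1098, 0.228]
orientation: [-2.014, -2.41, 0.0]
contact_force: [0.2, -0.1, 0.0]
opening: -0.0003
gripper_force: 0.0
```

Run:
```python
from h import *
o=get_obs();print(o['eef_pos'],o['opening'],R.from_rotvec(o['orientation']).as_matrix().round(3),o['contact_force'])
c=get_calibration('wrist');w=capture('wrist')
s=capture('scene');sc=cv2.resize(s[90:250,240:440],(500,400))
cv2.imwrite('pics/p7.png',cv2.resize(np.hstack([w[:,150:500],sc])[:,:,::-1],(800,376)))
cv2.imwrite("pics/w7.png",w[:,:,::-1])
q=max(blobs(s,'yellow',(330,150,420,220),50),key=lambda x:cv2.contourArea(x[1]));cs=get_calibration('scene')
print(plane(cs,[q[0]],.126),tri(get_calibration('top'),(281,231),cs,q[0]))
```

```text
[0.47979688 0.10982721 0.22801669] -0.00030062144153793885 [[-0.177  0.984 -0.001]
 [ 0.984  0.177  0.   ]
 [ 0.001 -0.001 -1.   ]] [ 0.24977445 -0.13578995  0.01043345]
[[0.48075846 0.0988472  0.126     ]] (array([0.48059862, 0.10091912, 0.12716868]), np.float64(0.0036343485529203123))
```

View pics/p7.png

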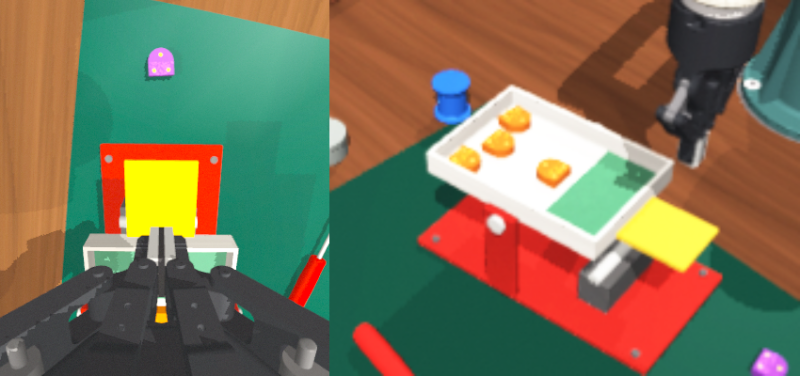

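All four lifts lie flat in the tray, with the stray near the middle just before the green. The pad centre triangulates to (0.481, 0.100, 0.127), so I'll approach it with shut fingers.

>>> {"name": "move_arm", "arguments": {"targets": [{"dx": -10,"dy": 0,"dz": 30,"ax": 0,"ay": 0,"az": 0,"grip": -1},{"dx": 0,"dy": 0,"dz": 40,"ax": 0,"ay": 0,"az": 0,"grip": -1},{"dx": 0,"dy": 0,"dz": 18,"ax": 0,"ay": 0,"az": 0,"grip": -1},{"dx": 0,"dy": 0,"dz": 6,"ax": 0,"ay": 0,"az": 0,"grip": -1},{"dx": 0,"dy": 0,"dz": 0,"ax": 0,"ay": 0,"az": 0,"grip": -1}]}}

```text
time_s: 8.65
eef_pos: [0.4825, 0.0968, 0.1337]
orientation: [-2.02, -2.405, 0.002]
contact_force: [1.5, 0.0, 1.5]
opening: -0.0001
gripper_force: 0.0
```

>>> {"name": "move_arm", "arguments": {"targets": [{"dx": 0,"dy": 0,"dz": 3,"ax": 0,"ay": 0,"az": 0,"grip": -1},{"dx": 0,"dy": 0,"dz": 3,"ax": 0,"ay": 0,"az": 0,"grip": -1},{"dx": 0,"dy": 0,"dz": 3,"ax": 0,"ay": 0,"az": 0,"grip": -1},{"dx": 0,"dy": 0,"dz": 0,"ax": 0,"ay": 0,"az": 0,"grip": -1}]}}

```text
time_s: 9.05
eef_pos: [0.4834, 0.0977, 0.1257]
orientation: [2.018, 2.406, 0.001]
contact_force: [1.7, -1.0, 1.7]
opening: 0.0002
gripper_force: 1.2
```

>>> {"name": "move_arm", "arguments": {"targets": [{"dx": 0,"dy": 0,"dz": 4,"ax": 0,"ay": 0,"az": 0,"grip": -1},{"dx": -1,"dy": 0,"dz": 6,"ax": 0,"ay": 0,"az": 0,"grip": -1},{"dx": -1,"dy": 0,"dz": 6,"ax": 0,"ay": 0,"az": 0,"grip": -1},{"dx": -1,"dy": 0,"dz": 6,"ax": 0,"ay": 0,"az": 0,"grip": -1},{"dx": -1,"dy": 0,"dz": 6,"ax": 0,"ay": 0,"az": 0,"grip": -1}]}}

```text
time_s: 9.55
eef_pos: [0.4835, 0.094, 0.0967]
orientation: [-2.019, -2.407, -0.001]
contact_force: [0.4, 3.8, 3.6]
opening: -0.0002
gripper_force: 2.0
```

>>> {"name": "move_arm", "arguments": {"targets": [{"dx": -1,"dy": 0,"dz": 6,"ax": 0,"ay": 0,"az": 0,"grip": -1},{"dx": -1,"dy": 0,"dz": 6,"ax": 0,"ay": 0,"az": 0,"grip": -1},{"dx": -1,"dy": 0,"dz": 6,"ax": 0,"ay": 0,"az": 0,"grip": -1},{"dx": -1,"dy": 0,"dz": 5,"ax": 0,"ay": 0,"az": 0,"grip": -1},{"dx": 0,"dy": 0,"dz": 3,"ax": 0,"ay": 0,"az": 0,"grip": -1}]}}

```text
time_s: 10.05
eef_pos: [0.4842, 0.089, 0.0708]
orientation: [2.018, 2.407, -0.002]
contact_force: [-0.1, -1.0, 6.0]
opening: 0.0002
gripper_force: 2.3
```

>>> {"name": "move_arm", "arguments": {"targets": [{"dx": 0,"dy": 0,"dz": 2,"ax": 0,"ay": 0,"az": 0,"grip": -1},{"dx": 0,"dy": 0,"dz": 0,"ax": 0,"ay": 0,"az": 0,"grip": -1},{"dx": 0,"dy": 0,"dz": 0,"ax": 0,"ay": 0,"az": 0,"grip": -1}]}}

```text
time_s: 10.35
eef_pos: [0.4841, 0.0892, 0.0691]
orientation: [2.018, 2.407, -0.001]
contact_force: [0.6, -0.1, 5.4]
opening: 0.0003
gripper_force: 2.1
```

>>> {"name": "move_arm", "arguments": {"targets": [{"dx": 0,"dy": 0,"dz": 1.5,"ax": 0,"ay": 0,"az": 0,"grip": -1},{"dx": 0,"dy": 0,"dz": 1.5,"ax": 0,"ay": 0,"az": 0,"grip": -1},{"dx": 0,"dy": 0,"dz": 0,"ax": 0,"ay": 0,"az": 0,"grip": -1}]}}

```text
time_s: 10.65
eef_pos: [0.4839, 0.0895, 0.066]
orientation: [-2.019, -2.407, 0.001]
contact_force: [1.0, -0.8, 4.2]
opening: -0.0002
gripper_force: 1.9
```

>>> {"name": "move_arm", "arguments": {"targets": [{"dx": 0,"dy": 0,"dz": 1,"ax": 0,"ay": 0,"az": 0,"grip": -1},{"dx": 0,"dy": 0,"dz": 1,"ax": 0,"ay": 0,"az": 0,"grip": -1},{"dx": 0,"dy": 0,"dz": 0,"ax": 0,"ay": 0,"az": 0,"grip": -1}]}}

```text
time_s: 10.95
eef_pos: [0.4839, 0.0898, 0.0641]
orientation: [-2.019, -2.407, 0.001]
contact_force: [-0.0, -1.5, 3.7]
opening: -0.0001
gripper_force: 1.9
```

>>> {"name": "move_arm", "arguments": {"targets": [{"dx": 0,"dy": 0,"dz": 1,"ax": 0,"ay": 0,"az": 0,"grip": -1},{"dx": 0,"dy": 0,"dz": 1,"ax": 0,"ay": 0,"az": 0,"grip": -1},{"dx": 0,"dy": 0,"dz": 0,"ax": 0,"ay": 0,"az": 0,"grip": -1}]}}

```text
time_s: 11.25
eef_pos: [0.484, 0.0899, 0.0622]
orientation: [-2.019, -2.407, 0.0]
contact_force: [-0.7, -1.7, 4.2]
opening: 0.0002
gripper_force: 1.9
```

>>> {"name": "move_arm", "arguments": {"targets": [{"dx": 0,"dy": 0,"dz": 1,"ax": 0,"ay": 0,"az": 0,"grip": -1},{"dx": 0,"dy": 0,"dz": 1,"ax": 0,"ay": 0,"az": 0,"grip": -1},{"dx": 0,"dy": 0,"dz": 0,"ax": 0,"ay": 0,"az": 0,"grip": -1}]}}

```text
time_s: 11.55
eef_pos: [0.4841, 0.0899, 0.0602]
orientation: [-2.019, -2.407, 0.0]
contact_force: [-0.3, -0.7, 4.7]
opening: 0.0001
gripper_force: 1.9
```

>>> {"name": "move_arm", "arguments": {"targets": [{"dx": 0,"dy": 0,"dz": 1,"ax": 0,"ay": 0,"az": 0,"grip": -1},{"dx": 0,"dy": 0,"dz": 1,"ax": 0,"ay": 0,"az": 0,"grip": -1},{"dx": 0,"dy": 0,"dz": 0,"ax": 0,"ay": 0,"az": 0,"grip": -1}]}}

```text
time_s: 11.85
eef_pos: [0.4841, 0.0899, 0.0582]
orientation: [-2.019, -2.407, 0.0]
contact_force: [0.5, -1.1, 4.7]
opening: -0.0002
gripper_force: 2.0
```

>>> {"name": "move_arm", "arguments": {"targets": [{"dx": 0,"dy": 0,"dz": 1,"ax": 0,"ay": 0,"az": 0,"grip": -1},{"dx": 0,"dy": 0,"dz": 1,"ax": 0,"ay": 0,"az": 0,"grip": -1},{"dx": 0,"dy": 0,"dz": 0,"ax": 0,"ay": 0,"az": 0,"grip": -1}]}}

```text
time_s: 12.15
eef_pos: [0.4841, 0.0899, 0.0562]
orientation: [2.019, 2.407, -0.0]
contact_force: [0.3, -1.6, 5.5]
opening: 0.0001
gripper_force: 2.0
```

>>> {"name": "move_arm", "arguments": {"targets": [{"dx": 0,"dy": 0,"dz": 1,"ax": 0,"ay": 0,"az": 0,"grip": -1},{"dx": 0,"dy": 0,"dz": 1,"ax": 0,"ay": 0,"az": 0,"grip": -1},{"dx": 0,"dy": 0,"dz": 0,"ax": 0,"ay": 0,"az": 0,"grip": -1}]}}

```text
time_s: 12.45
eef_pos: [0.4841, 0.0899, 0.0542]
orientation: [2.019, 2.407, 0.0]
contact_force: [1.4, 0.5, 4.4]
opening: 0.0
gripper_force: 2.0
```

>>> {"name": "move_arm", "arguments": {"targets": [{"dx": 0,"dy": 0,"dz": 1,"ax": 0,"ay": 0,"az": 0,"grip": -1},{"dx": 0,"dy": 0,"dz": 1,"ax": 0,"ay": 0,"az": 0,"grip": -1},{"dx": 0,"dy": 0,"dz": 0,"ax": 0,"ay": 0,"az": 0,"grip": -1}]}}

```text
time_s: 12.75
eef_pos: [0.4841, 0.0899, 0.0522]
orientation: [2.019, 2.407, -0.0]
contact_force: [-0.6, -0.5, 4.7]
opening: 0.0004
gripper_force: 2.0
```

>>> {"name": "move_arm", "arguments": {"targets": [{"dx": 0,"dy": 0,"dz": 1,"ax": 0,"ay": 0,"az": 0,"grip": -1},{"dx": 0,"dy": 0,"dz": 1,"ax": 0,"ay": 0,"az": 0,"grip": -1},{"dx": 0,"dy": 0,"dz": 0,"ax": 0,"ay": 0,"az": 0,"grip": -1}]}}

```text
time_s: 13.05
eef_pos: [0.4842, 0.0898, 0.051]
orientation: [2.018, 2.407, 0.0]
contact_force: [-2.2, -0.9, 12.8]
opening: -0.0002
gripper_force: 5.8
```

Run:
```python
from h import *
s=capture('scene');t=capture('top')
cv2.imwrite('pics/p8.png',np.hstack([cv2.resize(s[90:250,240:440],(500,400)),cv2.resize(t[160:290,250:410],(300,244)).copy() if 0 else cv2.resize(t[160:293,250:350],(300,400))])[:,:,::-1])
```

```text
(no output)
```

View pics/p8.png

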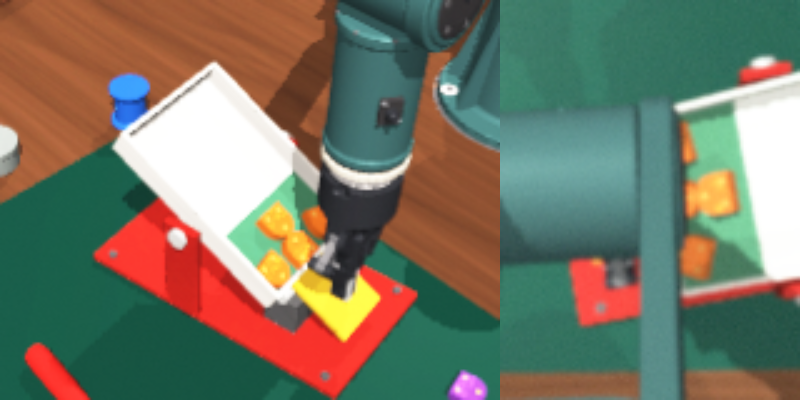

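The force climbed to 12.8 N, so the tray is on the stop, and all four lifts are on the green. I'll hold here, then ease up.

>>> {"name": "move_arm", "arguments": {"targets": [{"dx": 0,"dy": 0,"dz": 0,"ax": 0,"ay": 0,"az": 0,"grip": -1},{"dx": 0,"dy": 0,"dz": 0,"ax": 0,"ay": 0,"az": 0,"grip": -1},{"dx": 0,"dy": 0,"dz": 0,"ax": 0,"ay": 0,"az": 0,"grip": -1},{"dx": 0,"dy": 0,"dz": 0,"ax": 0,"ay": 0,"az": 0,"grip": -1},{"dx": 0,"dy": 0,"dz": 0,"ax": 0,"ay": 0,"az": 0,"grip": -1}]}}

```text
time_s: 13.65
eef_pos: [0.4842, 0.0898, 0.051]
orientation: [2.018, 2.407, 0.0]
contact_force: [-1.2, -0.8, 13.4]
opening: 0.0
gripper_force: 5.5
```

>>> {"name": "move_arm", "arguments": {"targets": [{"dx": 0,"dy": 0,"dz": 0,"ax": 0,"ay": 0,"az": 0,"grip": -1},{"dx": 0,"dy": 0,"dz": -1,"ax": 0,"ay": 0,"az": 0,"grip": -1},{"dx": 0,"dy": 0,"dz": -2,"ax": 0,"ay": 0,"az": 0,"grip": -1},{"dx": 0,"dy": 0,"dz": -3,"ax": 0,"ay": 0,"az": 0,"grip": -1},{"dx": 0,"dy": 0,"dz": -3,"ax": 0,"ay": 0,"az": 0,"grip": -1}]}}

```text
time_s: 14.15
eef_pos: [0.4835, 0.0904, 0.0593]
orientation: [-2.018, -2.406, 0.0]
contact_force: [0.8, 4.8, 2.3]
opening: -0.0003
gripper_force: 2.0
```

>>> {"name": "move_arm", "arguments": {"targets": [{"dx": 0.5,"dy": 0,"dz": -4,"ax": 0,"ay": 0,"az": 0,"grip": -1},{"dx": 0.5,"dy": 0,"dz": -4,"ax": 0,"ay": 0,"az": 0,"grip": -1},{"dx": 0.5,"dy": 0,"dz": -4,"ax": 0,"ay": 0,"az": 0,"grip": -1},{"dx": 0.5,"dy": 0,"dz": -4,"ax": 0,"ay": 0,"az": 0,"grip": -1},{"dx": 0.5,"dy": 0,"dz": -4,"ax": 0,"ay": 0,"az": 0,"grip": -1}]}}

```text
time_s: 14.65
eef_pos: [0.4835, 0.0923, 0.0796]
orientation: [-2.019, -2.407, 0.0]
contact_force: [-0.7, 3.1, 2.5]
opening: 0.0001
gripper_force: 1.6
```

>>> {"name": "move_arm", "arguments": {"targets": [{"dx": 0.5,"dy": 0,"dz": -4,"ax": 0,"ay": 0,"az": 0,"grip": -1},{"dx": 0.5,"dy": 0,"dz": -4,"ax": 0,"ay": 0,"az": 0,"grip": -1},{"dx": 0.5,"dy": 0,"dz": -4,"ax": 0,"ay": 0,"az": 0,"grip": -1},{"dx": 0.5,"dy": 0,"dz": -4,"ax": 0,"ay": 0,"az": 0,"grip": -1},{"dx": 0.5,"dy": 0,"dz": -4,"ax": 0,"ay": 0,"az": 0,"grip": -1}]}}

```text
time_s: 15.15
eef_pos: [0.4833, 0.0947, 0.0996]
orientation: [2.019, 2.407, -0.0]
contact_force: [-0.8, 1.5, 1.3]
opening: -0.0
gripper_force: 1.2
```

>>> {"name": "move_arm", "arguments": {"targets": [{"dx": 0.5,"dy": 0,"dz": -4,"ax": 0,"ay": 0,"az": 0,"grip": -1},{"dx": 0.5,"dy": 0,"dz": -4,"ax": 0,"ay": 0,"az": 0,"grip": -1},{"dx": 0.5,"dy": 0,"dz": -4,"ax": 0,"ay": 0,"az": 0,"grip": -1},{"dx": 0.5,"dy": 0,"dz": -3,"ax": 0,"ay": 0,"az": 0,"grip": -1},{"dx": 0.5,"dy": 0,"dz": -3,"ax": 0,"ay": 0,"az": 0,"grip": -1}]}}

```text
time_s: 15.65
eef_pos: [0.483, 0.0969, 0.1176]
orientation: [2.018, 2.407, -0.001]
contact_force: [0.2, -0.5, 1.6]
opening: 0.0002
gripper_force: 0.7
```

>>> {"name": "move_arm", "arguments": {"targets": [{"dx": 0,"dy": 0,"dz": -2,"ax": 0,"ay": 0,"az": 0,"grip": -1},{"dx": 0,"dy": 0,"dz": -2,"ax": 0,"ay": 0,"az": 0,"grip": -1},{"dx": 0,"dy": 0,"dz": -2,"ax": 0,"ay": 0,"az": 0,"grip": -1},{"dx": 0,"dy": 0,"dz": -2,"ax": 0,"ay": 0,"az": 0,"grip": -1},{"dx": 0,"dy": 0,"dz": -2,"ax": 0,"ay": 0,"az": 0,"grip": -1}]}}

```text
time_s: 16.15
eef_pos: [0.4826, 0.0973, 0.1273]
orientation: [-2.019, -2.407, 0.0]
contact_force: [-0.4, -0.1, -0.1]
opening: -0.0002
gripper_force: 0.0
```

>>> {"name": "move_arm", "arguments": {"targets": [{"dx": 0,"dy": 0,"dz": -3,"ax": 0,"ay": 0,"az": 0,"grip": -1},{"dx": 0,"dy": 0,"dz": -20,"ax": 0,"ay": 0,"az": 0,"grip": -1},{"dx": 0,"dy": 0,"dz": -40,"ax": 0,"ay": 0,"az": 0,"grip": -1},{"dx": 45,"dy": 0,"dz": -20,"ax": 0,"ay": 0,"az": 0,"grip": -1},{"dx": 45,"dy": 0,"dz": 0,"ax": 0,"ay": 0,"az": 0,"grip": -1}]}}

```text
time_s: 16.65
eef_pos: [0.4695, 0.1867, 0.2137]
orientation: [2.021, 2.401, 0.008]
contact_force: [0.4, -0.6, -0.6]
opening: -0.0
gripper_force: 0.0
```

>>> {"name": "move_arm", "arguments": {"targets": [{"dx": 45,"dy": 0,"dz": 0,"ax": 0,"ay": 0,"az": 0,"grip": -1},{"dx": 45,"dy": 0,"dz": 0,"ax": 0,"ay": 0,"az": 0,"grip": -1},{"dx": 45,"dy": 0,"dz": 0,"ax": 0,"ay": 0,"az": 0,"grip": -1},{"dx": 0,"dy": 0,"dz": 0,"ax": 0,"ay": 0,"az": 0,"grip": -1},{"dx": 0,"dy": 0,"dz": 0,"ax": 0,"ay": 0,"az": 0,"grip": -1}]}}

```text
time_s: 17.15
eef_pos: [0.4428, 0.3195, 0.21]
orientation: [-2.016, -2.41, 0.002]
contact_force: [-0.1, 0.3, -0.2]
opening: -0.0003
gripper_force: 0.0
```

Run:
```python
from h import *
s=capture('scene');t=capture('top')
cv2.imwrite('pics/p9.png',np.hstack([cv2.resize(s[90:250,240:440],(400,320)),cv2.resize(t[160:288,250:410],(400,320))])[:,:,::-1])
c=get_calibration('top');HSV['orange']=((8,150,150),(24,255,255));u=np.array([-.174,.985]);v=np.array([.985,.174]);H=np.array([.507,-.048])
for q in blobs(t,'orange',(285,180,400,262),15):
    P=(plane(c,q[1],.136)[:,:2]-H)*1000;print(q[0].round(1),'x',(P@u).min().round(),(P@u).max().round(),'y',(P@v).min().round(),(P@v).max().round())
o=get_obs();print(o['eef_pos'],o['time_s'])
```

```text
[311.1 245.3] x 75.0 103.0 y -64.0 -31.0
[312.8 224.9] x 43.0 102.0 y -17.0 15.0
[302.9 208.2] x 75.0 102.0 y 29.0 59.0
[0.44330199 0.31784406 0.21002213] 17.25
```

View pics/p9.png

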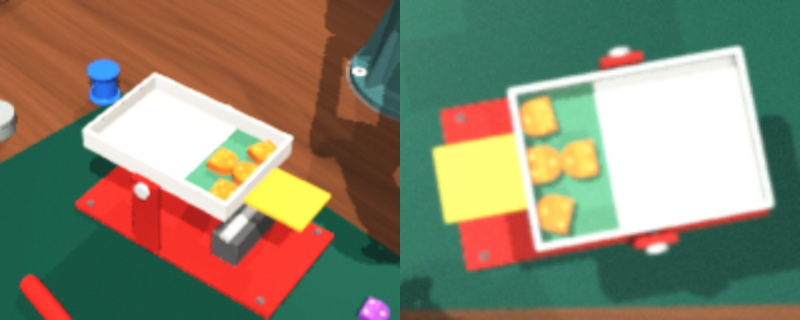

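The tray is level again. All four lifts lie on the green at tray x of about 43–103 mm, flat and clear of the robot.

```bash
python3 -c "
from bench import job
print(job.finish_job())"
```

```text
the job is handed in; nothing more can be done
None
```

I put the stray lift in the tray, pressed the tray onto its stop (about 13 N at the finger) and eased it back to level; all four lifts lie on the green end. The job is handed in, but no verdict came back.

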